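# Shut the air and click the fixture slide in under the glue needle

### The arm

A 6-joint arm with a two-finger parallel gripper is mounted at the origin on the work surface. World frame = base frame: x ahead of the robot, y to its left, z up, the work surface at z = 0. Lengths are in m, angles in rad, forces in N, time in s.
With the tool pointing down it reaches from about 0.25 to 0.775 m from the base axis. Payload 4 kg.
Tool frame: the origin (TCP) lies on the centre line of the jaws, within the pads' length; the fingertips stand 25 mm ahead of it and the grasp point (between the pads) lies 6 mm ahead of it; z points along the fingers, y is the direction in which the jaws open and shut (so a half turn about z gives the same grasp; the last joint's range is limited). The gripper opens to 94 mm and grips with 3 to 60 N. Pads are 16 mm wide; open, the fingers measure 119 mm over their backs; the gripper's body (75 mm by 177 mm) begins 78 mm behind the grasp point.
Start: joints at [1.04, 0.087, 1.371, -0, 1.684, -0.103], TCP at [0.228, 0.5, 0.231] pointing down, gripper open.
Joint ranges: [-3.1, 3.1], [-0.76, 2.03], [0.27, 2.55], [-1.08, 4.22], [0.17, 2.65], [-2.57, 2.57]. Speed limits (rad/s): [2.79, 2.79, 3.14, 3.14, 3.14, 3.14].

### API

Orientations are given as a unit quaternion [x, y, z, w].
In Python, from station import arm, vision gives the robot as it stands.
- The arm moves only by the tool send_rows, never from a script. Its argument "targets" is a list of rows, each an object of numbers: "grip": the finger opening in cm, from 0 to 9.4; "dx", "dy", "dz": the shift along the tool's x, y, z in cm; "turn": the turn about the tool's z in rad. In form: [{"grip": .., "dx": .., "dy": .., "dz": .., "turn": ..}, ...]. A call has 1 to 5 rows; each row shifts and turns the commanded pose from where the row before left it, along the tool's axes as they then stand; what a row does not reach is not made up. A row lasts 1/12 s, in which the tool goes at most 41.7 mm and 7.16 degrees, less where a joint would pass 70% of its speed; a pose out of reach is approached as far as the arm can. A call with a gripper value outside its range is refused whole. The fingers move at their own pace and stop on an object; the grip force is fixed at half the most. Time passes only in rows, so rows that do not move let the fingers close. It gives the time, the measured TCP pose, the force and the opening at its end, in the units of the state.
- arm.get_state(): the state, without advancing time (a new reading comes with each control period).
- vision.read_camera(name): name is "scene" or "top" or "wrist"; returns a dict with "img" (480x640x3 uint8, red, green, blue), "camera_matrix" (3x3 intrinsics, pixels), "origin" and "orientation" of the camera in the world; the wrist camera has in their place "hand_eye" (4x4, takes a point from camera to tool coordinates, whose origin is the TCP and whose axes are the flange's). Camera axes: x right, y down, z forward; pixel columns grow to the right and rows downward; lengths in m; the calibration is good to about 2 mm. A picture is of the moment at which its call begins: read the wrist's pose just before it. There is no depth.
- arm.sign_off(): hands the job in, once; it reports no verdict.
The state is a dict: "time": time; "joints": joint angles; "joint_velocities": joint speeds; "effort": joint torques, N m; "ee_pos": TCP position; "orientation": TCP orientation; "force": force on the tool from outside, world axes, zero at the start; "moment": the same for the moment, N m; "gripper_width": finger opening in m.
Only numpy, scipy, OpenCV 4.12 (cv2) and the standard library are available. Lean on these libraries where they do the work, as an engineer would, in place of code of your own. Each camera call takes 0.05 s, during which the arm holds its last target.

### The job

Before I set the glue needle, shut the air fully: turn the red valve lever clockwise a quarter turn to its stop, and do not move the fixture slide until that is done. Then grip the orange fin of the slide between the fingers and slide it towards the needle until its spring ball clicks into the notch and the fin is level with the needle along the rail; do not run it past. Finish there, still pinching the fin with the slide held in the notch, and leave the other things on the table undisturbed.

Things in the scene. Friction and masses are not known exactly. Their poses are not given: they have to be found in the camera images.
- valve_lever (a joint): air valve lever on a vertical pivot: 0 = fully open (along the pipe, pointing roughly at the robot), 1.571 = shut against its stop (across the pipe, pointing to the robot's left). Grows as the lever turns clockwise seen from above; stays where it is left; takes 2 to 3 N at the grip. A gauge 40 mm across and 95 mm high stands on the pipe 92 mm beyond the pivot.
- lever_grip (a point): middle of the lever's red sleeve, a level bar 70 mm long, 20 wide, 16 high, lying along the lever. 85 mm from the pivot (sleeve from 45 to 115 mm), 106 mm above the table. Under it is only the pipe, top 65 mm above the table (brass valve body within 28 mm of the pivot: 73 mm). Turns with the lever; its x axis points to the pivot.
- lever_pivot (a point): point on the vertical pivot axis of the valve lever, at the lever's height (106 mm); part of the fixed valve. Its x axis runs along the pipe, away from the robot.
- carriage (a joint): position (m) of the black fixture slide along its rail: 0 at the right end, grows towards the needle station, 0.25 at the left end stop. Slides with about 1 N, a little more where the spring ball climbs a slight ramp 80 to 40 mm before the notch. The notch has no fixed value: it is where the fin is level with the needle.
- fin (a point): centre of the slide's upright orange fin, 18 mm thick along the rail, 44 wide across it, 48 high; 90 mm above the table, fin top 110, black plate under it 62 (60 mm of plate on either side). y axis: along the rail in the sliding direction, towards the needle; x: across the rail, away from the robot. From 62 mm along x stand two green housings up to 114 mm high.
- needle (a point): tip of the glue needle (blue cone under a white barrel on a gold arm), 126 mm above the table, 135 mm along the fin's x axis from the fin's path; barrel, arm and post on that far side reach 200 mm high. Same axes as fin. In the notch the fin has the same y as this tip (rel y = 0): within about 4 mm the ball draws the slide in; about 8 N pushes it out again.
- fin_right: the right half (9 mm thick, towards the start end of the rail) of the orange fin; origin at the middle of the whole fin's foot. One finger must press here.
- fin_left: the left half (9 mm thick, towards the needle) of the orange fin; origin at the middle of the whole fin's foot. The other finger must press here.
- spare_a: bystander, to be left alone: a spare bright-green moulded housing, 40 x 40 x 47 mm, standing beyond the valve; origin at the centre of its underside
- spare_b: bystander, to be left alone: another spare green housing, same size, standing on the table right of the slide; origin at the centre of its underside
- screwdriver: bystander, to be left alone: screwdriver with blue handle, 200 mm long, lying near the robot; origin at its middle
- spanner: bystander, to be left alone: steel spanner, 180 mm long, lying at the right of the table; origin at its middle
- tips_jar: bystander, to be left alone: small clear jar, 52 mm across, 65 mm high, in front of the robot; origin at the centre of its underside
- glue_bottle: bystander, to be left alone: white bottle with red cap, 44 mm across, 110 mm high, at the near right; origin at the centre of its underside
Things that resemble listed ones, but are neither listed nor needed, are in the scene too. What is shaped like the part that bears valve_lever but green or purple is not meant.

How it is judged:
By the outcome, as a careful person would: the job done as asked, in the order asked, and still so for the second after the job is handed in, while the arm keeps its last pose, push and grip.
It also fails if it takes over 64 s, if anything falls off the work surface, if the arm or the gripper's body presses on something with over 40 N, if the wrist force passes 120 N, or if a joint passes its speed limit or range.

## Working session

There is one attempt and no reset: what is moved stays moved. The work goes in short steps, Python scripts to look and compute and a tool call to move; the robot and the scene stay as the last step left them, time stands still between calls to the robot, and variables do not carry over. Pictures are saved under pics/ and viewed, and the job is handed in when it is done.

Besides the shell and the picture viewer there is one more tool, called after "Request:" as name(argument=value, ...), one argument or row to a line, values as JSON. send_rows: Moves the arm, as the interface text tells. Its arguments: {"type":"object","properties":{"targets":{"type":"array"}},"required":["targets"]}

```bash
mkdir -p pics; ls
python3 - <<'E'
from station import arm, vision
import cv2, numpy as np, pickle
print(arm.get_state())
for n in ("scene","top"):
    d=vision.read_camera(n); cv2.imwrite(f"pics/{n}0.png",d["img"][:,:,::-1]); pickle.dump(d,open(f"{n}0.pkl","wb"))
    print(n,{k:v for k,v in d.items() if k!="img"})
E
```

```text
pics
{'time': 0.0, 'joints': array([ 1.03986444e+00,  8.79658569e-02,  1.37222872e+00, -3.62117406e-06,
        1.68362765e+00, -1.03091283e-01]), 'joint_velocities': array([ 0.0017433 ,  0.00073964, -0.00119604, -0.00180333,  0.00094249,
        0.001179  ]), 'effort': array([-1.98774255e-04, -3.40190935e+01, -3.02421892e+01,  7.17311958e-02,
        3.29877832e-02, -1.64940998e-04]), 'ee_pos': array([0.22794697, 0.49999415, 0.22931116]), 'orientation': array([ 2.12292528e-01,  9.77205526e-01, -1.05980104e-03, -3.45801707e-04]), 'force': array([-1.12717641, -0.31228759,  0.2817986 ]), 'moment': array([0.00704442, 0.00403433, 0.03760745]), 'gripper_width': 0.09446570163253996}
scene {'camera_matrix': array([[473.32068724,   0.        , 315.4725068 ],
       [  0.        , 473.32068724, 240.99418368],
       [  0.        ,   0.        ,   1.        ]]), 'origin': array([ 1.24324397, -0.62021942,  0.88746193]), 'orientation': array([ 0.83192751,  0.34965949, -0.17337893, -0.39442947])}
top {'camera_matrix': array([[464.2311186 ,   0.        , 316.07142623],
       [  0.        , 464.2311186 , 240.67487456],
       [  0.        ,   0.        ,   1.        ]]), 'origin': array([0.34236801, 0.0442327 , 1.58524552]), 'orientation': array([-0.70097552,  0.7104186 , -0.04359845,  0.04514326])}
```

View pics/scene0.png

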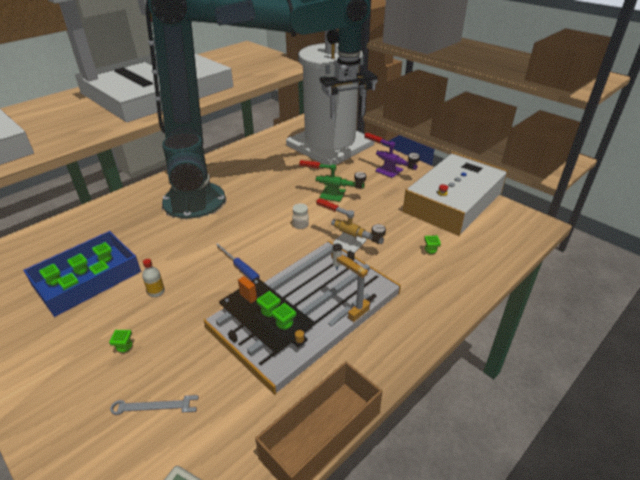

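View pics/top0.png

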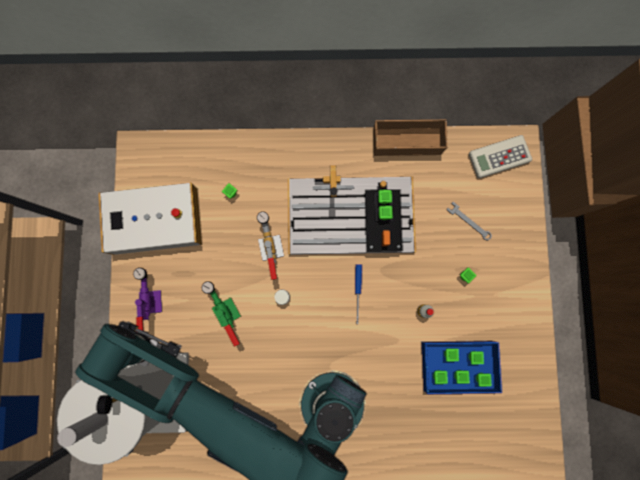

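Lever candidates in the top view are brass-bodied (272,268), green (232,330) and purple (140,325). By the description I choose the brass one. Orange candidates are the fin (386,238) and the gold needle arm (333,178). I'll measure these and check crops.

```bash
cat > h.py <<'E'
import numpy as np, cv2, pickle
from scipy.spatial.transform import Rotation as R
def ray(d,px):
    K=d["camera_matrix"]; v=R.from_quat(d["orientation"]).apply(np.linalg.inv(K)@[px[0],px[1],1]); return np.array(d["origin"]),v
def plane(d,px,z):
    o,v=ray(d,px); return o+v*(z-o[2])/v[2]
def proj(d,p):
    q=R.from_quat(d["orientation"]).inv().apply(np.array(p)-d["origin"]); u=d["camera_matrix"]@q; return u[:2]/u[2]
def tri(d1,p1,d2,p2):
    o,v=ray(d1,p1);q,w=ray(d2,p2);s=np.linalg.lstsq(np.c_[v,-w],q-o,rcond=None)[0]
    a,b=o+s[0]*v,q+s[1]*w; return (a+b)/2,np.linalg.norm(a-b)
def blobs(img,lo,hi,roi,minA=8):
    hsv=cv2.cvtColor(img,cv2.COLOR_RGB2HSV); m=cv2.inRange(hsv,np.array(lo),np.array(hi))
    M=np.zeros_like(m);x0,y0,x1,y1=roi;M[y0:y1,x0:x1]=m[y0:y1,x0:x1]
    cs,_=cv2.findContours(M,cv2.RETR_EXTERNAL,cv2.CHAIN_APPROX_NONE)
    return [(cv2.contourArea(c),cv2.minAreaRect(c),cv2.boundingRect(c)) for c in cs if cv2.contourArea(c)>=minA]
E
python3 - <<'E'
from h import *
T=pickle.load(open("top0.pkl","rb"));S=pickle.load(open("scene0.pkl","rb"))
c=cv2.resize(T["img"][160:310,240:420],None,fx=4,fy=4,interpolation=cv2.INTER_CUBIC); cv2.imwrite("pics/t1.png",c[:,:,::-1])
c=cv2.resize(S["img"][190:380,200:400],None,fx=3,fy=3,interpolation=cv2.INTER_CUBIC); cv2.imwrite("pics/s1.png",c[:,:,::-1])
print("red top",blobs(T["img"],(0,150,80),(6,255,255),(250,250,290,290)))
print("red sc",blobs(S["img"],(0,150,80),(6,255,255),(310,195,350,220)))
print("or top",blobs(T["img"],(7,170,120),(16,255,255),(370,220,400,255)))
print("or sc",blobs(S["img"],(7,170,120),(16,255,255),(230,270,265,305)))
for px in [(386,238)]: print(plane(T,px,.11))
print(plane(T,(273,268),.114),plane(T,(268,240),.106),plane(T,(263,217),.095))
E
```

```text
red top [(103.0, ((271.9189147949219, 268.5135498046875), (21.371868133544922, 5.918363571166992), 80.53767395019531), (268, 258, 9, 22))]
red sc [(92.0, ((326.6551818847656, 203.862060546875), (20.79787826538086, 5.942250728607178), 21.801406860351562), (317, 199, 21, 11))]
or top [(71.5, ((386.0, 237.0), (14.0, 6.0), 90.0), (383, 230, 7, 15))]
or sc [(100.0, ((247.75003051757812, 284.2500305175781), (19.798988342285156, 7.77817440032959), 45.0), (238, 277, 16, 17))]
[ 0.53422721 -0.17791117  0.11      ]
[0.44263231 0.18397337 0.114     ] [0.53341771 0.20066181 0.106     ] [0.61060258 0.21810082 0.095     ]
```

View pics/t1.png

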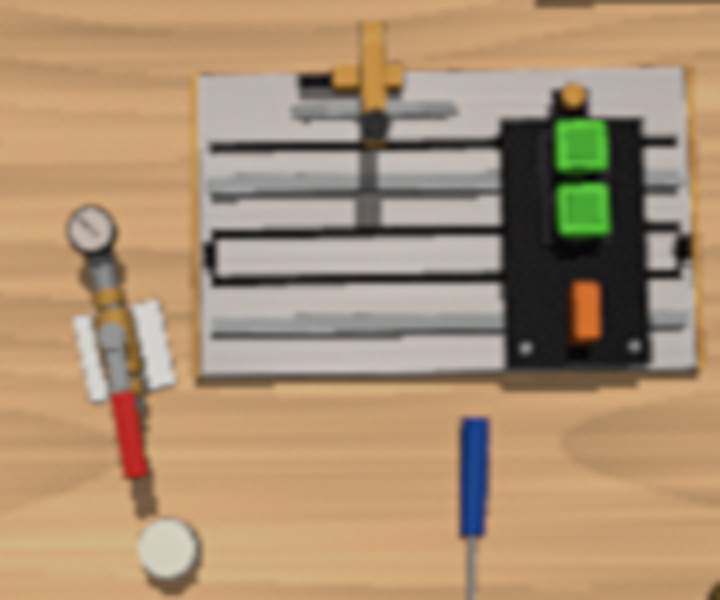

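View pics/s1.png

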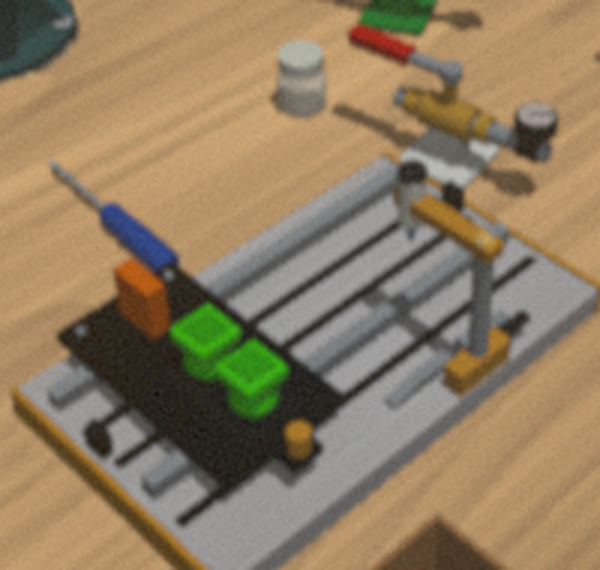

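Run:
```python
from h import *
from station import arm,vision
T=pickle.load(open("top0.pkl","rb"));S=pickle.load(open("scene0.pkl","rb"))
np.set_printoptions(precision=4,suppress=True)
f=lambda c:(240+(c[0]+.5)/4-.5,160+(c[1]+.5)/4-.5)
g=lambda c:(200+(c[0]+.5)/3-.5,190+(c[1]+.5)/3-.5)
print("grip tri",tri(T,(271.9,268.5),S,(326.6,203.9)))
print("grip plane",plane(T,(271.9,268.5),.112),plane(S,(326.6,203.9),.108))
print("pivot tri",tri(T,f((112,335)),S,g((450,72))))
print("sleeve ends",plane(T,f((120,394)),.114),plane(T,f((137,477)),.114))
print("gauge",plane(T,f((92,230)),.095))
print("fin tri",tri(T,(386,237.5),S,g((142,285))),plane(T,f((585,283)),.11),plane(T,f((587,340)),.11))
print("base edge",plane(T,f((200,380)),.03),plane(T,f((695,376)),.03))
print("rail",plane(T,f((214,335)),.05),plane(T,f((502,327)),.05), "slots",plane(T,f((215,282)),.04),plane(T,f((502,275)),.04),plane(T,f((210,148)),.04),plane(T,f((500,142)),.04))
print("needle",tri(T,f((375,128)),S,g((410,168))), "tip on scene",plane(S,g((411,238)),.126))
d=vision.read_camera("wrist"); print(d["hand_eye"]); cv2.imwrite("pics/w0.png",d["img"][:,:,::-1])
```

```text
grip tri (array([0.4413, 0.1879, 0.1055]), np.float64(0.0011019155808809093))
grip plane [0.4412 0.1877 0.112 ] [0.4436 0.1848 0.108 ]
pivot tri (array([0.5217, 0.2009, 0.1049]), np.float64(0.0029150172053355873))
sleeve ends [0.4742 0.1947 0.114 ] [0.4082 0.1813 0.114 ]
gauge [0.6102 0.2193 0.095 ]
fin tri (array([ 0.5377, -0.1795,  0.0976]), np.float64(0.0007840938569962389)) [ 0.5589 -0.1783  0.11  ] [ 0.5128 -0.1784  0.11  ]
base edge [0.4926 0.1359 0.03  ] [ 0.4904 -0.2803  0.03  ]
rail [0.5282 0.1229 0.05  ] [ 0.5316 -0.1171  0.05  ] slots [0.5743 0.1222 0.04  ] [ 0.5769 -0.1193  0.04  ] [0.6894 0.1257 0.04  ] [ 0.6911 -0.1206  0.04  ]
needle (array([ 0.6682, -0.009 ,  0.1953]), np.float64(0.00043227049187783453)) tip on scene [ 0.6717 -0.0103  0.126 ]
[[-0.0001 -0.9724 -0.2333  0.0676]
 [ 1.     -0.0002  0.0007  0.0006]
 [-0.0007 -0.2333  0.9724 -0.1551]
 [ 0.      0.      0.      1.    ]]
```

View pics/w0.png

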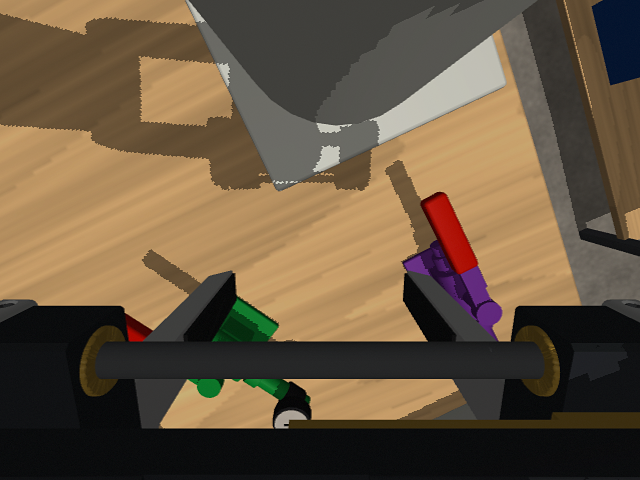

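The views confirm it: the brass valve's red sleeve is at top (272,268), with the grip at (0.441, 0.187). The fin is at top (386,237.5), about (0.537,-0.179). The needle is at y≈-0.010. The purple and green valves in the wrist view are decoys. I'll turn the tool first.

Request:
send_rows(
  targets=[
    {"grip":9.4,"dx":0,"dy":0,"dz":0,"turn":-0.12},
    {"grip":9.4,"dx":0,"dy":0,"dz":0,"turn":-0.12},
    {"grip":9.4,"dx":0,"dy":0,"dz":0,"turn":-0.12},
    {"grip":9.4,"dx":0,"dy":0,"dz":0,"turn":-0.12},
    {"grip":9.4,"dx":0,"dy":0,"dz":0,"turn":-0.12},
  ],
)

```text
time: 0.57
ee_pos: [0.2281, 0.5003, 0.23]
orientation: [-0.089, 0.996, -0.0, -0.0]
force: [-0.0, 1.2, -0.2]
gripper_width: 0.094
```

```bash
cat > go.py <<'E'
import sys
from h import *
from station import arm
def go(x,y,z,deg):
    s=arm.get_state(); r=R.from_quat(s["orientation"]); m=r.as_matrix()
    d=m.T@(np.array([x,y,z])-s["ee_pos"]); a=np.degrees(np.arctan2(m[1,1],m[0,1]))
    dt=-(np.radians(deg-a)+np.pi)%(2*np.pi); dt=-np.radians((deg-a+180)%360-180)
    print("t %.2f pos %s yaw %.1f grip %.4f F %s j6 %.2f"%(s["time"],s["ee_pos"].round(4),a,s["gripper_width"],s["force"].round(1),s["joints"][5]))
    print("need cm",(d*100).round(2),"turn",round(dt,3))
if __name__=="__main__": go(*map(float,sys.argv[1:5]))
E
python3 go.py .441 .187 .2 101.6
```

```text
t 0.57 pos [0.2281 0.5003 0.23  ] yaw 100.2 grip 0.0940 F [-0.   1.2 -0.2] j6 -0.71
need cm [-15.41 -34.6    3.01] turn -0.024
```

Request:
send_rows(
  targets=[
    {"grip":9.4,"dx":-1.5,"dy":-3.5,"dz":0,"turn":-0.024},
    {"grip":9.4,"dx":-1.6,"dy":-3.6,"dz":0,"turn":0},
    {"grip":9.4,"dx":-1.6,"dy":-3.6,"dz":0,"turn":0},
    {"grip":9.4,"dx":-1.6,"dy":-3.6,"dz":0,"turn":0},
    {"grip":9.4,"dx":-1.6,"dy":-3.6,"dz":0,"turn":0},
  ],
)

```text
time: 0.98
ee_pos: [0.3402, 0.3382, 0.2302]
orientation: [-0.098, 0.995, -0.0, -0.0]
force: [0.6, 0.2, 0.0]
gripper_width: 0.0944
```

Request:
send_rows(
  targets=[
    {"grip":9.4,"dx":-1.6,"dy":-3.6,"dz":0,"turn":0},
    {"grip":9.4,"dx":-1.6,"dy":-3.6,"dz":0,"turn":0},
    {"grip":9.4,"dx":-1.6,"dy":-3.5,"dz":0,"turn":0},
    {"grip":9.4,"dx":-1.5,"dy":-3.5,"dz":0,"turn":0},
    {"grip":9.4,"dx":0,"dy":0,"dz":0,"turn":0},
  ],
)

```text
time: 1.4
ee_pos: [0.4322, 0.2075, 0.2299]
orientation: [-0.094, 0.996, -0.002, 0.0]
force: [0.7, 0.0, 0.1]
gripper_width: 0.0941
```

```bash
python3 go.py .441 .187 .2 101.6
python3 - <<'E'
from station import vision
import cv2,pickle
for n in ("wrist","top"):
    d=vision.read_camera(n);cv2.imwrite(f"pics/{n}1.png",d["img"][:,:,::-1]);pickle.dump(d,open(f"{n}1.pkl","wb"))
E
```

```text
t 1.40 pos [0.4322 0.2075 0.2299] yaw 100.8 grip 0.0941 F [0.7 0.  0.1] j6 -1.43
need cm [-0.48 -2.17  3.  ] turn -0.014
```

View pics/wrist1.png

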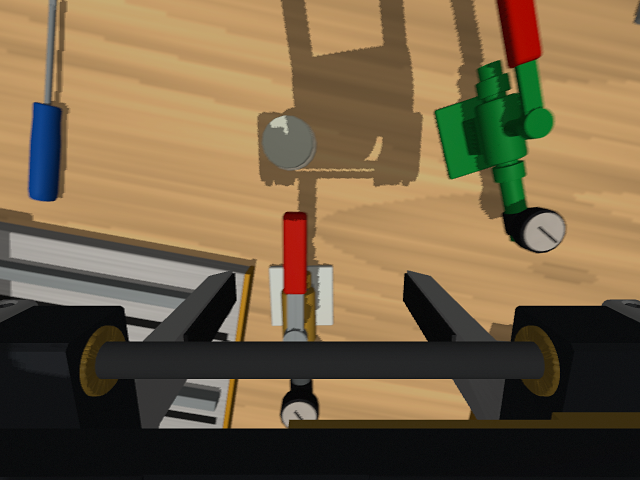

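The wrist view shows the brass valve's sleeve from (295,212) to (294,293), nearly parallel to tool x. I'll refine from that.

```bash
cat >> h.py <<'E'
def wrist(s,d):
    m=np.eye(4);m[:3,:3]=R.from_quat(s["orientation"]).as_matrix();m[:3,3]=s["ee_pos"];c=m@d["hand_eye"]
    return dict(img=d["img"],camera_matrix=d["camera_matrix"],origin=c[:3,3],orientation=R.from_matrix(c[:3,:3]).as_quat())
E
python3 - <<'E'
from h import *
from station import arm,vision
np.set_printoptions(precision=4,suppress=True)
s=arm.get_state();W=wrist(s,vision.read_camera("wrist"));pickle.dump(W,open("w2.pkl","wb"))
b=blobs(W["img"],(0,150,80),(6,255,255),(270,190,330,310))
print(s["ee_pos"],b)
for p in [(295,212),(294,293)]: print(plane(W,p,.114))
x,y,w,h=b[0][2]
print(plane(W,(x+w/2,y+h/2),.113), plane(W,(296,337),.114))
E
```

```text
[0.4296 0.2117 0.23  ] [(1748.5, ((287.5, 256.5), (79.0, 23.0), 90.0), (276, 217, 24, 80))]
[0.4047 0.1879 0.114 ]
[0.4732 0.1992 0.114 ]
[0.4431 0.1887 0.113 ] [0.5135 0.2081 0.114 ]
```

```bash
python3 go.py .443 .1888 .112 101.5
```

```text
t 1.55 pos [0.429  0.2128 0.2301] yaw 101.2 grip 0.0940 F [ 0.1  0.  -1.2] j6 -1.42
need cm [-0.92 -2.63 11.81] turn -0.006
```

Request:
send_rows(
  targets=[
    {"grip":9.4,"dx":-0.4,"dy":-1.3,"dz":0,"turn":-0.006},
    {"grip":9.4,"dx":-0.5,"dy":-1.3,"dz":0,"turn":0},
    {"grip":9.4,"dx":0,"dy":0,"dz":2.5,"turn":0},
    {"grip":9.4,"dx":0,"dy":0,"dz":2.5,"turn":0},
    {"grip":9.4,"dx":0,"dy":0,"dz":0,"turn":0},
  ],
)

```text
time: 1.97
ee_pos: [0.4396, 0.1898, 0.1753]
orientation: [-0.102, 0.995, -0.001, -0.005]
force: [-0.6, -0.2, -0.3]
gripper_width: 0.094
```

Request:
send_rows(
  targets=[
    {"grip":9.4,"dx":0,"dy":0,"dz":0,"turn":0},
  ],
)

```text
time: 2.05
ee_pos: [0.4415, 0.1902, 0.1793]
orientation: [-0.102, 0.995, -0.0, -0.002]
force: [-0.5, 0.8, 0.2]
gripper_width: 0.0939
```

```bash
python3 go.py .443 .1888 .112 101.5
python3 - <<'E'
from h import *
from station import arm,vision
s=arm.get_state();W=wrist(s,vision.read_camera("wrist"))
b=blobs(W["img"],(0,150,80),(6,255,255),(250,100,400,350),100)
print(b); x,y,w,h=b[0][2]; print(plane(W,(x+w/2,y+h/2),.113))
cv2.imwrite("pics/w3.png",W["img"][:,:,::-1])
E
```

```text
t 2.05 pos [0.4415 0.1902 0.1793] yaw 101.7 grip 0.0939 F [-0.5  0.8  0.2] j6 -1.49
need cm [-0.14 -0.17  6.72] turn 0.004
[(2540.5, ((314.29931640625, 265.9319152832031), (28.504186630249023, 96.29735565185547), 1.2188751697540283), (300, 218, 30, 97))]
[0.44315588 0.1884176  0.113     ]
```

View pics/w3.png

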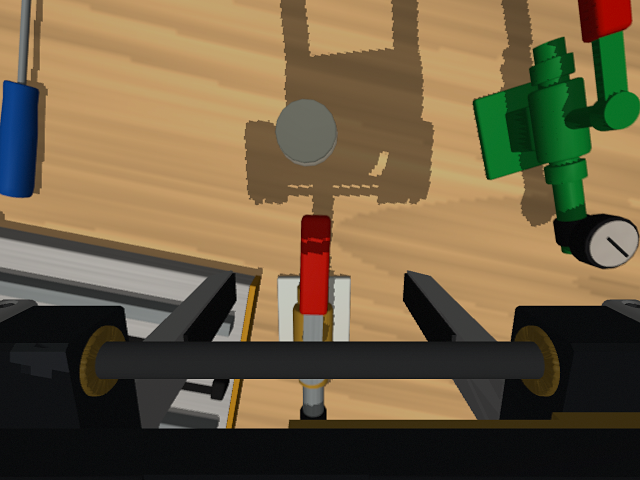

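Request:
send_rows(
  targets=[
    {"grip":9.4,"dx":-0.1,"dy":-0.1,"dz":2.2,"turn":0},
    {"grip":9.4,"dx":0,"dy":0,"dz":2.2,"turn":0},
    {"grip":9.4,"dx":0,"dy":0,"dz":2.2,"turn":0},
    {"grip":9.4,"dx":0,"dy":0,"dz":0,"turn":0},
    {"grip":9.4,"dx":0,"dy":0,"dz":0,"turn":0},
  ],
)

```text
time: 2.52
ee_pos: [0.4444, 0.1889, 0.1153]
orientation: [-0.101, 0.995, 0.0, 0.0]
force: [1.2, -0.1, 0.5]
gripper_width: 0.0941
```

Request:
send_rows(
  targets=[
    {"grip":2.6,"dx":0,"dy":0,"dz":0,"turn":0},
    {"grip":2.6,"dx":0,"dy":0,"dz":0,"turn":0},
    {"grip":2.6,"dx":0,"dy":0,"dz":0,"turn":0},
    {"grip":2.6,"dx":0,"dy":0,"dz":0,"turn":0},
    {"grip":2.6,"dx":0,"dy":0,"dz":0,"turn":0},
  ],
)

```text
time: 2.93
ee_pos: [0.4449, 0.1885, 0.1154]
orientation: [-0.101, 0.995, 0.0, 0.001]
force: [0.5, 0.3, -0.1]
gripper_width: 0.0639
```

Request:
send_rows(
  targets=[
    {"grip":2.6,"dx":0,"dy":0,"dz":0,"turn":0},
    {"grip":2.6,"dx":0,"dy":0,"dz":0,"turn":0},
    {"grip":2.6,"dx":0,"dy":0,"dz":0,"turn":0},
  ],
)

```text
time: 3.18
ee_pos: [0.4444, 0.1882, 0.1145]
orientation: [-0.101, 0.995, 0.0, -0.0]
force: [-0.1, -0.0, 0.9]
gripper_width: 0.0442
```

```bash
python3 go.py .443 .1888 .112 101.5
python3 - <<'E'
from h import *
from station import arm,vision
W=vision.read_camera("wrist")
cv2.imwrite("pics/w4.png",W["img"][:,:,::-1])
E
```

```text
t 3.18 pos [0.4444 0.1882 0.1145] yaw 101.6 grip 0.0442 F [-0.1 -0.   0.9] j6 -1.49
need cm [0.13 0.08 0.25] turn 0.001
```

View pics/w4.png

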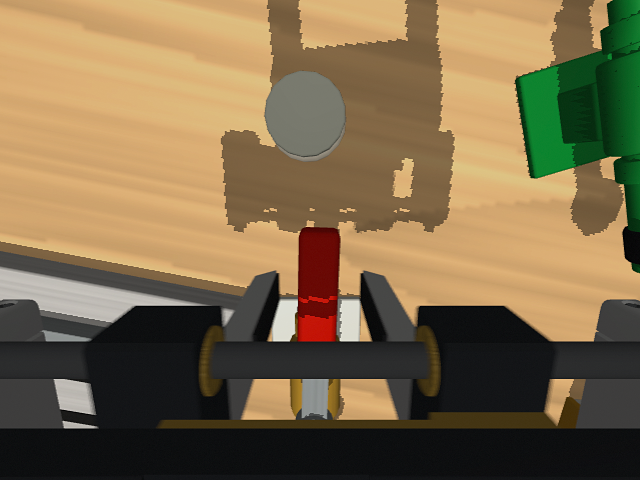

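Request:
send_rows(
  targets=[
    {"grip":2.6,"dx":0,"dy":0,"dz":0.2,"turn":0},
    {"grip":2.6,"dx":0,"dy":0,"dz":0,"turn":0},
    {"grip":2.6,"dx":0,"dy":0,"dz":0,"turn":0},
    {"grip":2.6,"dx":0,"dy":0,"dz":0,"turn":0},
  ],
)

```text
time: 3.57
ee_pos: [0.4444, 0.1883, 0.1124]
orientation: [-0.101, 0.995, 0.0, -0.0]
force: [-0.6, 0.4, 0.3]
gripper_width: 0.026
```

Request:
send_rows(
  targets=[
    {"grip":2.6,"dx":-0.04,"dy":0.85,"dz":0,"turn":0.1},
    {"grip":2.6,"dx":-0.04,"dy":0.85,"dz":0,"turn":0.1},
    {"grip":2.6,"dx":-0.04,"dy":0.85,"dz":0,"turn":0.1},
    {"grip":2.6,"dx":-0.04,"dy":0.85,"dz":0,"turn":0.1},
  ],
)

```text
time: 3.9
ee_pos: [0.4449, 0.2212, 0.1125]
orientation: [0.101, 0.995, -0.001, 0.001]
force: [1.6, -3.1, -1.3]
gripper_width: 0.0263
```

```bash
python3 - <<'E'
import numpy as np
u=np.radians(11.5);g=np.array([.443,.1885]);p=g+.085*np.array([np.cos(u),np.sin(u)]);print("pivot",p)
for t in (.4,.8,1.2,1.571):
    a=u+np.pi-t;print(t,p+.085*np.array([np.cos(a),np.sin(a)]),101.5-np.degrees(t))
E
python3 go.py .4548 .2202 .112 78.6
```

```text
pivot [0.5262936  0.20544627]
0.4 [0.44297592 0.22227378] 78.58168819476707
0.8 [0.45610588 0.25339086] 55.663376389534136
1.2 [0.48031693 0.27693855] 32.74506458430122
1.571 [0.50936429 0.28874332] 11.488330384947673
t 3.90 pos [0.4449 0.2212 0.1125] yaw 78.4 grip 0.0263 F [ 1.6 -3.1 -1.3] j6 -1.02
need cm [-0.99  0.1   0.05] turn -0.004
```

Moving along the arc as expected (about 3 N). Continue.

Request:
send_rows(
  targets=[
    {"grip":2.6,"dx":-0.04,"dy":0.85,"dz":0,"turn":0.1},
    {"grip":2.6,"dx":-0.04,"dy":0.85,"dz":0,"turn":0.1},
    {"grip":2.6,"dx":-0.04,"dy":0.85,"dz":0,"turn":0.1},
    {"grip":2.6,"dx":-0.04,"dy":0.85,"dz":0,"turn":0.1},
  ],
)

```text
time: 4.23
ee_pos: [0.4575, 0.2523, 0.1124]
orientation: [0.297, 0.955, -0.002, 0.001]
force: [-0.5, -3.4, -0.4]
gripper_width: 0.0262
```

Request:
send_rows(
  targets=[
    {"grip":2.6,"dx":-0.04,"dy":0.85,"dz":0,"turn":0.1},
    {"grip":2.6,"dx":-0.04,"dy":0.85,"dz":0,"turn":0.1},
    {"grip":2.6,"dx":-0.04,"dy":0.85,"dz":0,"turn":0.1},
    {"grip":2.6,"dx":-0.04,"dy":0.85,"dz":0,"turn":0.1},
  ],
)

```text
time: 4.57
ee_pos: [0.4811, 0.276, 0.1121]
orientation: [0.481, 0.877, -0.002, -0.0]
force: [-1.5, -3.0, -0.6]
gripper_width: 0.026
```

```bash
python3 go.py .4803 .2769 .112 32.7
python3 - <<'E'
from h import *
from station import arm,vision
W=vision.read_camera("wrist")
cv2.imwrite("pics/w5.png",W["img"][:,:,::-1])
E
```

```text
t 4.57 pos [0.4811 0.276  0.1121] yaw 32.5 grip 0.0260 F [-1.5 -3.  -0.6] j6 -0.15
need cm [ 0.12 -0.02  0.01] turn -0.003
```

View pics/w5.png

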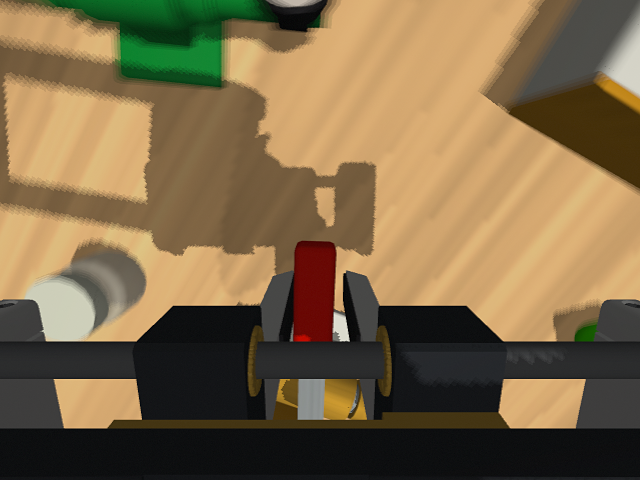

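The lever is between the fingers, trailing on the left one (sleeve at (315,290)). Continue to the stop.

Request:
send_rows(
  targets=[
    {"grip":2.6,"dx":-0.04,"dy":0.85,"dz":0,"turn":0.1},
    {"grip":2.6,"dx":-0.04,"dy":0.85,"dz":0,"turn":0.1},
    {"grip":2.6,"dx":-0.04,"dy":0.85,"dz":0,"turn":0.1},
    {"grip":2.6,"dx":-0.02,"dy":0.42,"dz":0,"turn":0.05},
    {"grip":2.6,"dx":0,"dy":0,"dz":0,"turn":0},
  ],
)

```text
time: 5.03
ee_pos: [0.5076, 0.2876, 0.1117]
orientation: [0.624, 0.782, -0.002, -0.001]
force: [-2.7, -2.2, 0.2]
gripper_width: 0.0259
```

Request:
send_rows(
  targets=[
    {"grip":2.6,"dx":0,"dy":0.2,"dz":0,"turn":0.02},
    {"grip":2.6,"dx":0,"dy":0.2,"dz":0,"turn":0.02},
  ],
)

```text
time: 5.2
ee_pos: [0.508, 0.2872, 0.1114]
orientation: [0.639, 0.769, -0.006, -0.003]
force: [-14.5, -6.9, 7.3]
gripper_width: 0.0262
```

Request:
send_rows(
  targets=[
    {"grip":2.6,"dx":0,"dy":0.2,"dz":0,"turn":0},
    {"grip":2.6,"dx":0,"dy":0,"dz":0,"turn":0},
  ],
)

```text
time: 5.37
ee_pos: [0.508, 0.2872, 0.1114]
orientation: [0.638, 0.77, -0.008, -0.004]
force: [-15.4, -7.4, 7.7]
gripper_width: 0.0262
```

```bash
python3 go.py .5094 .2887 .112 11.5
```

```text
t 5.37 pos [0.508  0.2872 0.1114] yaw 10.7 grip 0.0262 F [-15.4  -7.4   7.7] j6 0.23
need cm [ 0.12  0.16 -0.07] turn -0.015
```

Request:
send_rows(
  targets=[
    {"grip":2.6,"dx":0,"dy":0.3,"dz":0,"turn":0},
    {"grip":2.6,"dx":0,"dy":0.2,"dz":0,"turn":0},
    {"grip":2.6,"dx":0,"dy":0,"dz":0,"turn":0},
  ],
)

```text
time: 5.62
ee_pos: [0.5083, 0.2873, 0.1111]
orientation: [0.638, 0.77, -0.012, -0.007]
force: [-26.4, -10.0, 13.9]
gripper_width: 0.0264
```

```bash
python3 go.py .5094 .2887 .112 11.5
python3 - <<'E'
from h import *
from station import arm,vision
s=arm.get_state();W=wrist(s,vision.read_camera("wrist"))
cv2.imwrite("pics/w6.png",W["img"][:,:,::-1])
print(blobs(W["img"],(0,150,60),(6,255,255),(250,100,400,350),100))
T=vision.read_camera("top");cv2.imwrite("pics/t6.png",cv2.resize(T["img"][160:310,200:380],None,fx=4,fy=4,interpolation=cv2.INTER_CUBIC)[:,:,::-1])
E
```

```text
t 5.62 pos [0.5083 0.2873 0.1111] yaw 10.7 grip 0.0264 F [-26.4 -10.   13.9] j6 0.23
need cm [ 0.12  0.13 -0.09] turn -0.014
[(3653.0, ((311.52740478515625, 293.53521728515625), (95.57405090332031, 40.49353790283203), 88.97696685791016), (291, 246, 42, 96))]
```

View pics/w6.png

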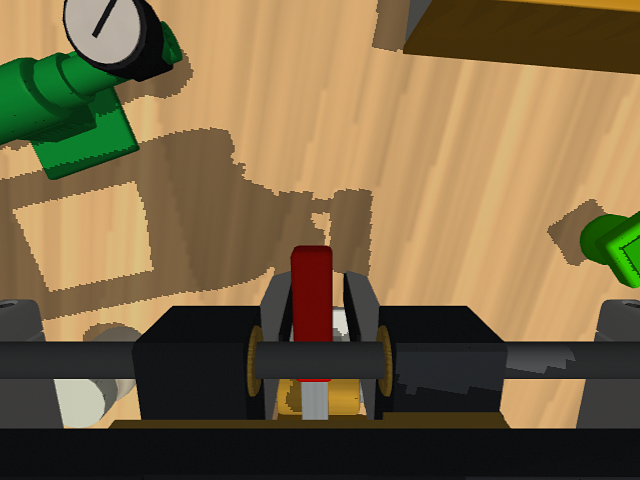

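View pics/t6.png

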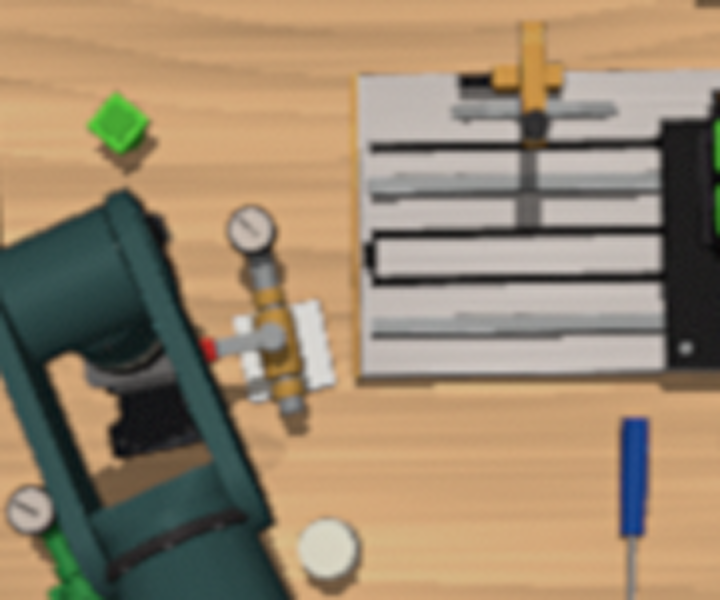

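The force rises to 30 N with no motion, and the top view shows the lever square across the pipe (sleeve at (208,348)). It is on its stop. Relax, open and lift.

Request:
send_rows(
  targets=[
    {"grip":2.6,"dx":0,"dy":-0.5,"dz":0,"turn":0},
    {"grip":6,"dx":0,"dy":0,"dz":0,"turn":0},
    {"grip":6,"dx":0,"dy":0,"dz":0,"turn":0},
    {"grip":6,"dx":0,"dy":0,"dz":0,"turn":0},
    {"grip":6,"dx":0,"dy":0,"dz":0,"turn":0},
  ],
)

```text
time: 6.13
ee_pos: [0.515, 0.2901, 0.1129]
orientation: [0.639, 0.769, 0.001, 0.0]
force: [0.2, 0.2, 0.7]
gripper_width: 0.0493
```

Request:
send_rows(
  targets=[
    {"grip":6,"dx":0,"dy":0,"dz":-2,"turn":0},
    {"grip":6,"dx":0,"dy":0,"dz":-3,"turn":0},
    {"grip":6,"dx":0,"dy":0,"dz":-3.5,"turn":0},
    {"grip":6,"dx":0,"dy":0,"dz":-3,"turn":0},
    {"grip":6,"dx":0,"dy":0,"dz":0,"turn":0},
  ],
)

```text
time: 6.55
ee_pos: [0.5178, 0.2914, 0.2365]
orientation: [0.639, 0.769, 0.007, 0.003]
force: [0.3, -0.5, 0.4]
gripper_width: 0.0595
```

```bash
python3 go.py .535 -.179 .23 90
python3 - <<'E'
from h import *
from station import arm,vision
s=arm.get_state();W=wrist(s,vision.read_camera("wrist"));pickle.dump(W,open("w7.pkl","wb"))
cv2.imwrite("pics/w7.png",W["img"][:,:,::-1])
E
```

```text
t 6.55 pos [0.5178 0.2914 0.2365] yaw 10.5 grip 0.0595 F [ 0.3 -0.5  0.4] j6 0.23
need cm [-46.56  -6.93   0.34] turn -1.387
```

View pics/w7.png

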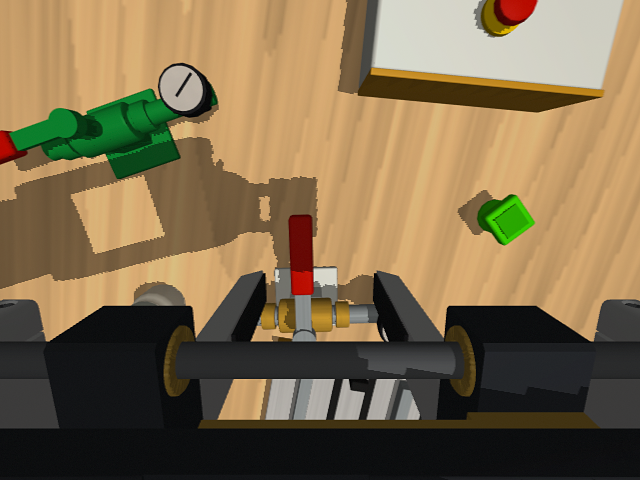

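The wrist view shows the lever (sleeve at (300,250)) perpendicular to the pipe. Next, turn back and move towards the fin.

Request:
send_rows(
  targets=[
    {"grip":9.4,"dx":0,"dy":0,"dz":-1.0,"turn":-0.12},
    {"grip":9.4,"dx":0,"dy":0,"dz":-1.0,"turn":-0.12},
    {"grip":9.4,"dx":0,"dy":0,"dz":-1.0,"turn":-0.12},
    {"grip":9.4,"dx":0,"dy":0,"dz":0,"turn":-0.12},
    {"grip":9.4,"dx":0,"dy":0,"dz":0,"turn":-0.12},
  ],
)

```text
time: 7.02
ee_pos: [0.5148, 0.2899, 0.257]
orientation: [0.381, 0.925, 0.0, 0.0]
force: [0.1, -0.3, -0.1]
gripper_width: 0.0904
```

Request:
send_rows(
  targets=[
    {"grip":9.4,"dx":0,"dy":0,"dz":0,"turn":-0.12},
    {"grip":9.4,"dx":0,"dy":0,"dz":0,"turn":-0.12},
    {"grip":9.4,"dx":0,"dy":0,"dz":0,"turn":-0.12},
    {"grip":9.4,"dx":0,"dy":0,"dz":0,"turn":-0.12},
    {"grip":9.4,"dx":0,"dy":0,"dz":0,"turn":-0.12},
  ],
)

```text
time: 7.43
ee_pos: [0.5144, 0.2898, 0.2558]
orientation: [0.09, 0.996, -0.0, -0.001]
force: [0.3, -0.9, -0.4]
gripper_width: 0.094
```

Request:
send_rows(
  targets=[
    {"grip":9.4,"dx":0,"dy":0,"dz":0,"turn":-0.1},
    {"grip":9.4,"dx":0,"dy":0,"dz":0,"turn":-0.09},
    {"grip":9.4,"dx":0,"dy":0,"dz":0,"turn":0},
  ],
)

```text
time: 7.68
ee_pos: [0.5144, 0.2897, 0.2559]
orientation: [-0.002, 1.0, -0.0, -0.001]
force: [0.1, 0.1, -0.6]
gripper_width: 0.0938
```

```bash
python3 go.py .535 -.179 .26 90
```

```text
t 7.68 pos [0.5144 0.2897 0.2559] yaw 90.2 grip 0.0938 F [ 0.1  0.1 -0.6] j6 -1.16
need cm [ -1.86 -46.88  -0.39] turn 0.004
```

Request:
send_rows(
  targets=[
    {"grip":9.4,"dx":0,"dy":-3.8,"dz":0,"turn":0},
    {"grip":9.4,"dx":0,"dy":-3.8,"dz":0,"turn":0},
    {"grip":9.4,"dx":0,"dy":-3.8,"dz":0,"turn":0},
    {"grip":9.4,"dx":0,"dy":-3.8,"dz":0,"turn":0},
    {"grip":9.4,"dx":0,"dy":-3.8,"dz":0,"turn":0},
  ],
)

```text
time: 8.1
ee_pos: [0.5146, 0.0983, 0.2565]
orientation: [-0.0, 1.0, 0.0, -0.0]
force: [0.5, -0.2, -0.2]
gripper_width: 0.094
```

Request:
send_rows(
  targets=[
    {"grip":9.4,"dx":0,"dy":-3.8,"dz":0,"turn":0},
    {"grip":9.4,"dx":0,"dy":-3.8,"dz":0,"turn":0},
    {"grip":9.4,"dx":0,"dy":-3.8,"dz":0,"turn":0},
    {"grip":9.4,"dx":0,"dy":-3.8,"dz":0,"turn":0},
    {"grip":9.4,"dx":0,"dy":-3.8,"dz":0,"turn":0},
  ],
)

```text
time: 8.52
ee_pos: [0.515, -0.092, 0.2567]
orientation: [-0.0, 1.0, 0.0, -0.0]
force: [0.6, 0.4, 0.2]
gripper_width: 0.0942
```

Request:
send_rows(
  targets=[
    {"grip":9.4,"dx":0,"dy":-3,"dz":0,"turn":0},
    {"grip":9.4,"dx":0,"dy":-3,"dz":0,"turn":0},
    {"grip":9.4,"dx":0,"dy":-2,"dz":0,"turn":0},
    {"grip":9.4,"dx":0,"dy":0,"dz":0,"turn":0},
    {"grip":9.4,"dx":0,"dy":0,"dz":0,"turn":0},
  ],
)

```text
time: 8.93
ee_pos: [0.5153, -0.171, 0.2563]
orientation: [0.001, 1.0, 0.001, -0.001]
force: [0.2, -1.0, -0.1]
gripper_width: 0.0944
```

```bash
python3 go.py .535 -.179 .2 90
python3 - <<'E'
from h import *
from station import arm,vision
s=arm.get_state();W=wrist(s,vision.read_camera("wrist"));pickle.dump(W,open("w8.pkl","wb"))
cv2.imwrite("pics/w8.png",W["img"][:,:,::-1])
T=vision.read_camera("top");pickle.dump(T,open("t8.pkl","wb"));cv2.imwrite("pics/t8.png",T["img"][:,:,::-1])
S=vision.read_camera("scene");pickle.dump(S,open("s8.pkl","wb"));cv2.imwrite("pics/s8.png",S["img"][:,:,::-1])
E
```

```text
t 8.93 pos [ 0.5153 -0.171   0.2563] yaw 89.9 grip 0.0944 F [ 0.2 -1.  -0.1] j6 -1.99
need cm [-1.97 -0.81  5.63] turn -0.001
```

View pics/w8.png

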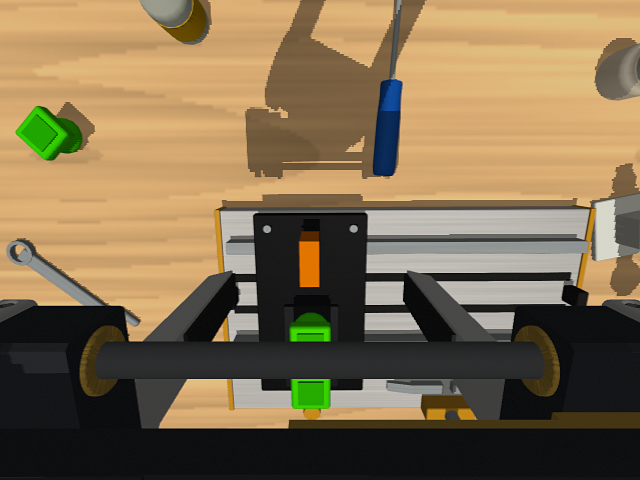

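View pics/t8.png

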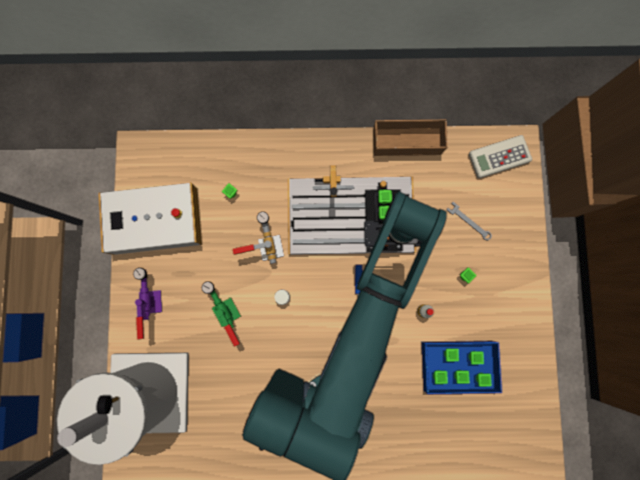

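```bash
python3 - <<'E'
from h import *
np.set_printoptions(precision=4,suppress=True)
T=pickle.load(open("t8.pkl","rb"));W=pickle.load(open("w8.pkl","rb"));S=pickle.load(open("s8.pkl","rb"))
b=blobs(T["img"],(0,150,80),(6,255,255),(225,235,262,262));print(b)
c,sz,a=b[0][1]
g=plane(T,c,.112)[:2];print("sleeve ctr",g)
bx=cv2.boxPoints(b[0][1]);e=sorted(bx.tolist());l=np.mean(e[:2],0);r=np.mean(e[2:],0);d=plane(T,r,.112)-plane(T,l,.112);print("lever yaw",np.degrees(np.arctan2(d[1],d[0])))
print("w.r.t. pivot",np.degrees(np.arctan2(*(g-[.5255,.204])[::-1])))
o=blobs(W["img"],(7,170,120),(16,255,255),(290,220,335,300),30);print(o)
print("fin top(z.11)",plane(W,(310,236),.11),plane(W,(310,286),.11))
for p in [(222,208),(588,208),(230,246),(585,243)]:print(plane(W,p,.04))
E
python3 - <<'E'
import cv2;i=cv2.imread("pics/w8.png");cv2.imwrite("pics/w8c.png",cv2.resize(i[190:340,200:400],None,fx=4,fy=4,interpolation=cv2.INTER_CUBIC))
i=cv2.imread("pics/s8.png");cv2.imwrite("pics/s8c.png",cv2.resize(i[190:340,300:460],None,fx=4,fy=4,interpolation=cv2.INTER_CUBIC))
E
```

```text
[(91.5, ((242.80767822265625, 249.03848266601562), (5.491251468658447, 20.788311004638672), 78.69007110595703), (233, 245, 21, 9))]
sleeve ctr [0.5046 0.2805]
lever yaw -79.3627344268916
w.r.t. pivot 105.25538821862321
[(836.5, ((308.5, 263.5), (45.0, 19.0), 90.0), (299, 241, 20, 46))]
fin top(z.11) [ 0.5123 -0.1783  0.11  ] [ 0.5605 -0.1787  0.11  ]
[ 0.4955 -0.2767  0.04  ]
[0.4961 0.1264 0.04  ]
[ 0.5385 -0.2706  0.04  ]
[0.5358 0.1303 0.04  ]
```

View pics/w8c.png

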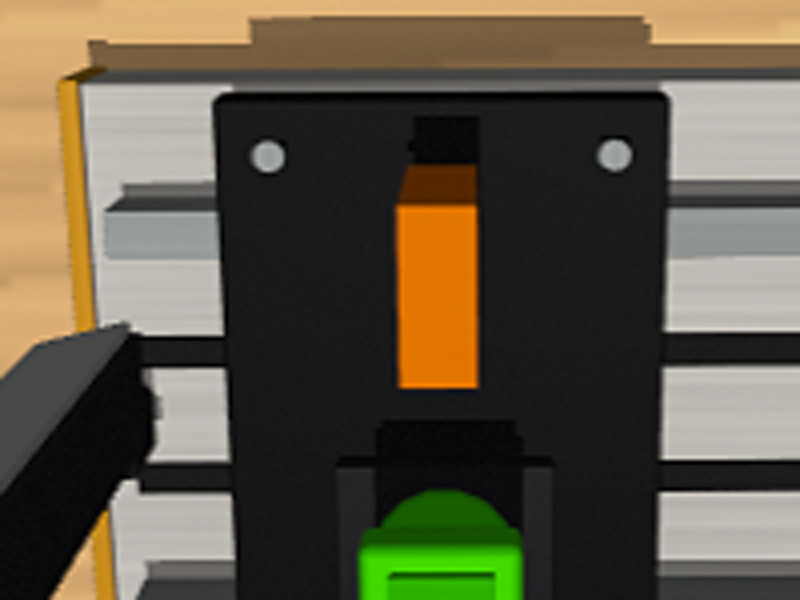

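View pics/s8c.png

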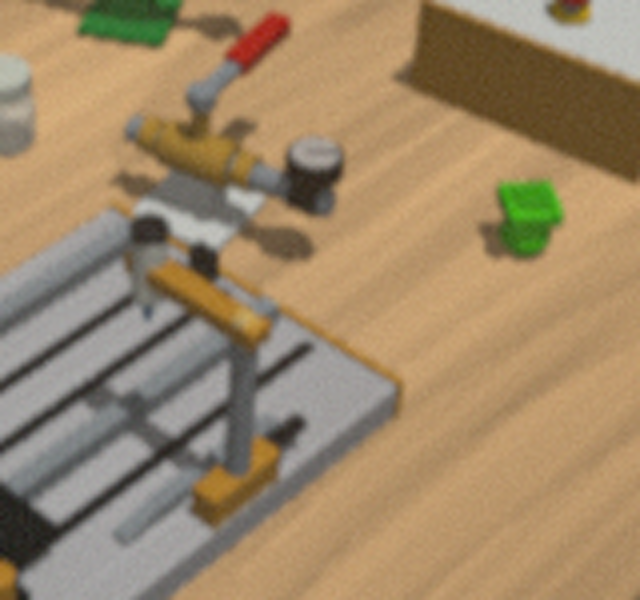

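The lever now points at 100.6°, against 191.4° before, so a full quarter turn. It stands across the pipe in the scene crop at (250,45). The fin top is centred at wrist (308.5,264), about (0.538,-0.1785). Going down over it.

```bash
python3 go.py .537 -.1785 .099 90
```

```text
t 9.08 pos [ 0.5157 -0.1691  0.2572] yaw 90.2 grip 0.0941 F [ 0.2  0.2 -0.5] j6 -2.00
need cm [-2.13 -0.95 15.82] turn 0.003
```

Request:
send_rows(
  targets=[
    {"grip":9.4,"dx":-1.1,"dy":-0.5,"dz":0,"turn":0},
    {"grip":9.4,"dx":-1.0,"dy":-0.45,"dz":2,"turn":0},
    {"grip":9.4,"dx":0,"dy":0,"dz":3.5,"turn":0},
    {"grip":9.4,"dx":0,"dy":0,"dz":3,"turn":0},
    {"grip":9.4,"dx":0,"dy":0,"dz":0,"turn":0},
  ],
)

```text
time: 9.5
ee_pos: [0.5332, -0.1766, 0.1649]
orientation: [-0.002, 1.0, 0.003, -0.006]
force: [-0.1, 0.9, -1.7]
gripper_width: 0.0937
```

Request:
send_rows(
  targets=[
    {"grip":9.4,"dx":0,"dy":0,"dz":0,"turn":0},
    {"grip":9.4,"dx":0,"dy":0,"dz":0,"turn":0},
  ],
)

```text
time: 9.67
ee_pos: [0.5375, -0.1792, 0.1745]
orientation: [-0.002, 1.0, -0.0, 0.001]
force: [0.5, -0.1, 1.4]
gripper_width: 0.0938
```

```bash
python3 go.py .537 -.1785 .099 90
python3 - <<'E'
from h import *
from station import arm,vision
s=arm.get_state();W=wrist(s,vision.read_camera("wrist"));pickle.dump(W,open("w9.pkl","wb"))
cv2.imwrite("pics/w9.png",W["img"][:,:,::-1])
o=blobs(W["img"],(7,170,120),(16,255,255),(250,180,400,340),100);print(o)
for a in o:
  x,y,w,h=a[2];print(plane(W,(x+w/2,y),.11),plane(W,(x+w/2,y+h),.11))
E
```

```text
t 9.67 pos [ 0.5375 -0.1792  0.1745] yaw 90.2 grip 0.0938 F [ 0.5 -0.1  1.4] j6 -2.00
need cm [0.07 0.08 7.55] turn 0.003
[(1611.5, ((317.5, 267.0), (62.0, 27.0), 90.0), (304, 236, 28, 63))]
[ 0.5173237  -0.17934635  0.11      ] [ 0.56207425 -0.17924143  0.11      ]
```

View pics/w9.png

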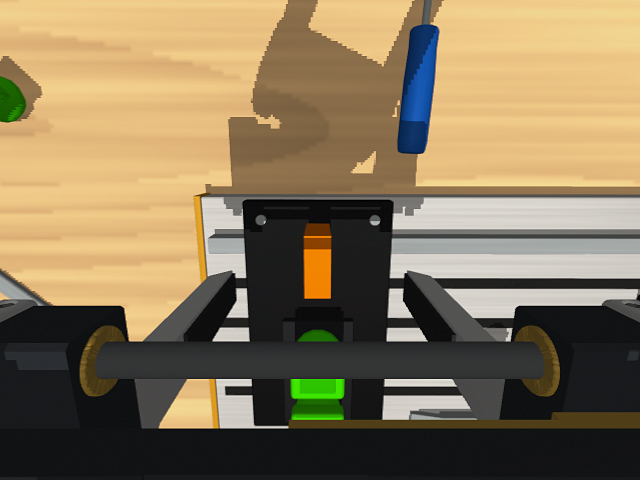

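Request:
send_rows(
  targets=[
    {"grip":9.4,"dx":-0.1,"dy":0,"dz":2.2,"turn":0},
    {"grip":9.4,"dx":0,"dy":0,"dz":2.2,"turn":0},
    {"grip":9.4,"dx":0,"dy":0,"dz":1.4,"turn":0},
    {"grip":9.4,"dx":0,"dy":0,"dz":0.8,"turn":0},
    {"grip":9.4,"dx":0,"dy":0,"dz":0.4,"turn":0},
  ],
)

```text
time: 10.13
ee_pos: [0.5382, -0.1799, 0.1034]
orientation: [-0.001, 1.0, -0.0, 0.001]
force: [-0.1, 0.1, -0.2]
gripper_width: 0.0939
```

Request:
send_rows(
  targets=[
    {"grip":9.4,"dx":0,"dy":0,"dz":0.3,"turn":0},
    {"grip":9.4,"dx":0,"dy":0,"dz":0,"turn":0},
    {"grip":9.4,"dx":0,"dy":0,"dz":0,"turn":0},
  ],
)

```text
time: 10.38
ee_pos: [0.5384, -0.1801, 0.1009]
orientation: [-0.001, 1.0, -0.0, 0.001]
force: [-0.3, -0.4, 0.2]
gripper_width: 0.0937
```

```bash
python3 go.py .538 -.1792 .099 90
python3 - <<'E'
from h import *
from station import arm,vision
s=arm.get_state();W=wrist(s,vision.read_camera("wrist"))
cv2.imwrite("pics/w10.png",W["img"][:,:,::-1])
o=blobs(W["img"],(7,170,80),(16,255,255),(250,180,400,340),100);print(o)
E
```

```text
t 10.38 pos [ 0.5384 -0.1801  0.1009] yaw 90.1 grip 0.0937 F [-0.3 -0.4  0.2] j6 -2.00
need cm [0.04 0.09 0.19] turn 0.002
[(2985.0, ((318.0, 291.0), (96.0, 40.0), 90.0), (298, 243, 41, 97))]
```

View pics/w10.png

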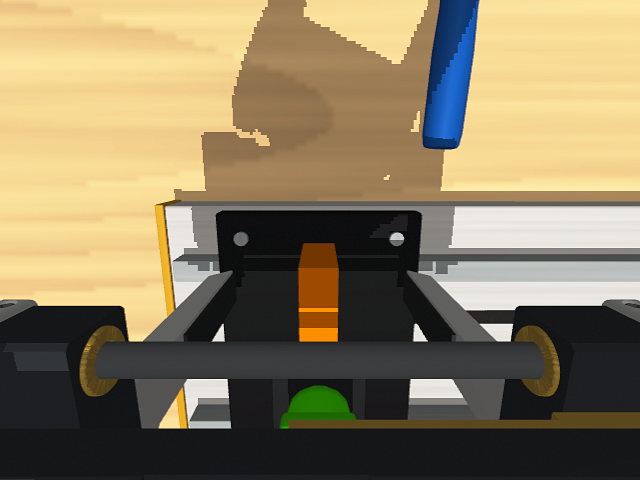

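The fin sits centred between the fingers (column 318). Closing.

Request:
send_rows(
  targets=[
    {"grip":1.0,"dx":0,"dy":0.08,"dz":0.1,"turn":0},
    {"grip":1.0,"dx":0,"dy":0,"dz":0,"turn":0},
    {"grip":1.0,"dx":0,"dy":0,"dz":0,"turn":0},
    {"grip":1.0,"dx":0,"dy":0,"dz":0,"turn":0},
    {"grip":1.0,"dx":0,"dy":0,"dz":0,"turn":0},
  ],
)

```text
time: 10.85
ee_pos: [0.5376, -0.1789, 0.0985]
orientation: [-0.001, 1.0, 0.0, 0.0]
force: [-0.1, -1.2, 0.7]
gripper_width: 0.0647
```

Request:
send_rows(
  targets=[
    {"grip":1.0,"dx":0,"dy":0,"dz":0,"turn":0},
    {"grip":1.0,"dx":0,"dy":0,"dz":0,"turn":0},
    {"grip":1.0,"dx":0,"dy":0,"dz":0,"turn":0},
    {"grip":1.0,"dx":0,"dy":0,"dz":0,"turn":0},
    {"grip":1.0,"dx":0,"dy":0,"dz":0,"turn":0},
  ],
)

```text
time: 11.27
ee_pos: [0.5376, -0.1789, 0.0985]
orientation: [-0.001, 1.0, 0.0, 0.0]
force: [-0.4, -0.5, -0.5]
gripper_width: 0.031
```

Request:
send_rows(
  targets=[
    {"grip":1.0,"dx":0,"dy":0,"dz":0,"turn":0},
    {"grip":1.0,"dx":0,"dy":0,"dz":0,"turn":0},
  ],
)

```text
time: 11.43
ee_pos: [0.5376, -0.1791, 0.0984]
orientation: [-0.001, 1.0, -0.0, -0.0]
force: [0.2, 3.5, 1.4]
gripper_width: 0.0179
```

Gripped (17.9 mm). Now slide; the first part ends well short of the notch.

Request:
send_rows(
  targets=[
    {"grip":1.0,"dx":0,"dy":0.5,"dz":0,"turn":0},
    {"grip":1.0,"dx":0,"dy":1.0,"dz":0,"turn":0},
    {"grip":1.0,"dx":0,"dy":1.2,"dz":0,"turn":0},
    {"grip":1.0,"dx":0,"dy":1.2,"dz":0,"turn":0},
    {"grip":1.0,"dx":0,"dy":1.2,"dz":0,"turn":0},
  ],
)

```text
time: 11.85
ee_pos: [0.5375, -0.1264, 0.0985]
orientation: [-0.001, 1.0, 0.0, 0.0]
force: [1.1, -1.1, -0.3]
gripper_width: 0.0179
```

Request:
send_rows(
  targets=[
    {"grip":1.0,"dx":0,"dy":1.2,"dz":0,"turn":0},
    {"grip":1.0,"dx":0,"dy":1.2,"dz":0,"turn":0},
    {"grip":1.0,"dx":0,"dy":1.2,"dz":0,"turn":0},
    {"grip":1.0,"dx":0,"dy":1.2,"dz":0,"turn":0},
    {"grip":1.0,"dx":0,"dy":1.0,"dz":0,"turn":0},
  ],
)

```text
time: 12.27
ee_pos: [0.5373, -0.0689, 0.0984]
orientation: [-0.001, 1.0, -0.001, 0.0]
force: [1.5, -5.5, -2.4]
gripper_width: 0.0181
```

Request:
send_rows(
  targets=[
    {"grip":1.0,"dx":0,"dy":1.0,"dz":0,"turn":0},
    {"grip":1.0,"dx":0,"dy":1.0,"dz":0,"turn":0},
    {"grip":1.0,"dx":0,"dy":0.8,"dz":0,"turn":0},
    {"grip":1.0,"dx":0,"dy":0.6,"dz":0,"turn":0},
    {"grip":1.0,"dx":0,"dy":0,"dz":0,"turn":0},
  ],
)

```text
time: 12.68
ee_pos: [0.5372, -0.034, 0.0984]
orientation: [-0.002, 1.0, 0.001, -0.0]
force: [0.4, 2.2, -0.9]
gripper_width: 0.0177
```

```bash
python3 go.py .537 -.0098 .098 90
python3 - <<'E'
from h import *
from station import arm,vision
for n in("wrist","scene","top"):
  d=vision.read_camera(n);pickle.dump(d,open(n+"11.pkl","wb"));cv2.imwrite(f"pics/{n}11.png",d["img"][:,:,::-1])
  if n=="scene": cv2.imwrite("pics/s11c.png",cv2.resize(d["img"][200:360,240:440],None,fx=4,fy=3.75,interpolation=cv2.INTER_CUBIC)[:,:,::-1])
  if n=="top": cv2.imwrite("pics/t11c.png",cv2.resize(d["img"][160:270,280:420],None,fx=5,fy=5,interpolation=cv2.INTER_CUBIC)[:,:,::-1])
E
```

```text
t 12.68 pos [ 0.5372 -0.034   0.0984] yaw 90.2 grip 0.0177 F [ 0.4  2.2 -0.9] j6 -1.74
need cm [0.02 2.42 0.05] turn 0.004
```

View pics/s11c.png

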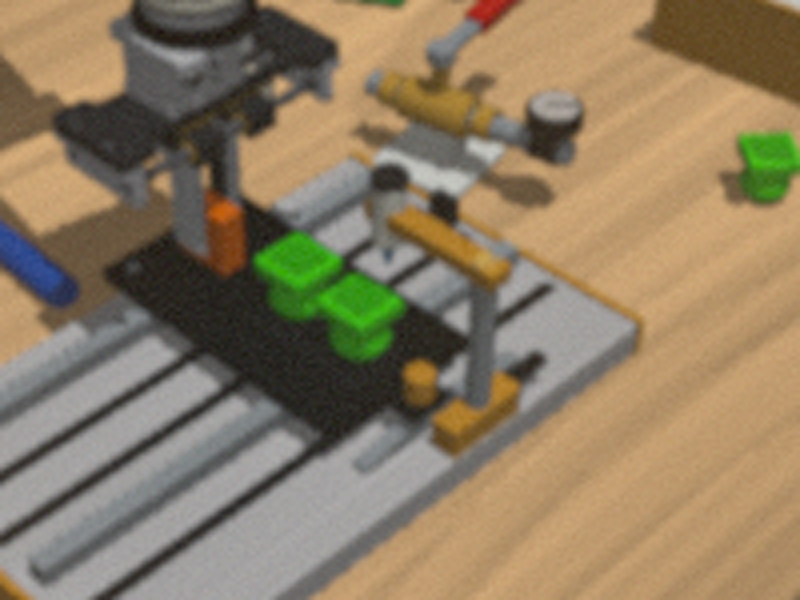

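View pics/t11c.png

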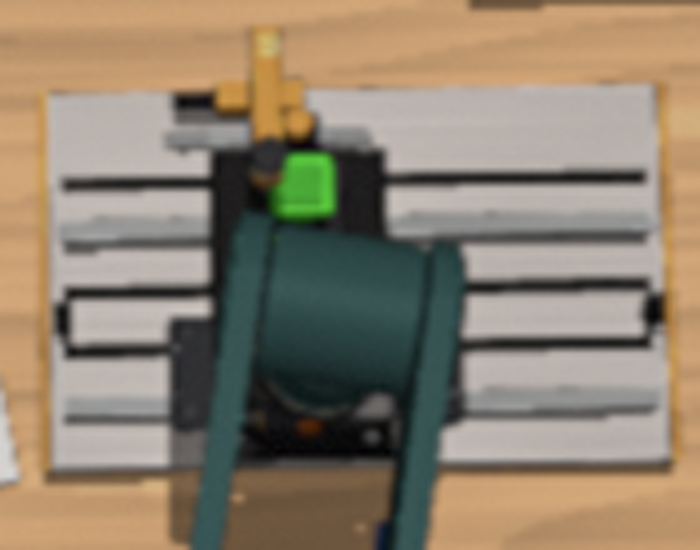

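View pics/wrist11.png

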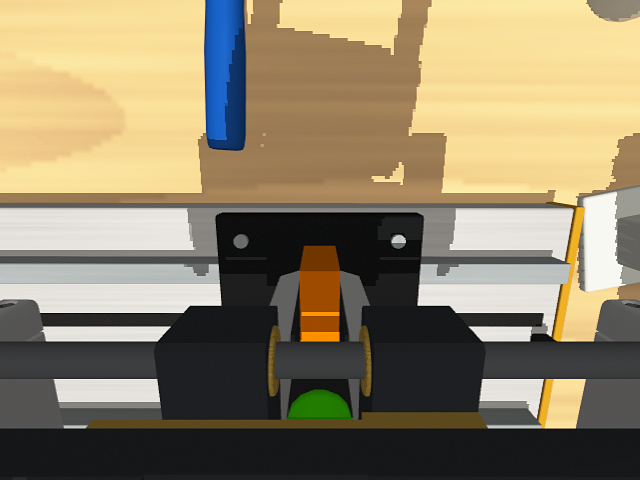

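Run:
```python
from h import *
np.set_printoptions(precision=4,suppress=True)
S=pickle.load(open("scene11.pkl","rb"));T=pickle.load(open("top11.pkl","rb"))
c=cv2.resize(S["img"][225:275,315:365],None,fx=12,fy=12,interpolation=cv2.INTER_CUBIC);cv2.imwrite("pics/tip.png",c[:,:,::-1])
print(plane(S,(336.6,267.9),.126), tri(S,(336.6,246),T,(333,191.5)))
hsv=cv2.cvtColor(S["img"],cv2.COLOR_RGB2HSV);m=cv2.inRange(hsv,(90,40,30),(130,255,255))[240:275,320:350];ys,xs=np.nonzero(m)
for y in np.unique(ys):print(y+240,xs[ys==y]+320)
# rail tilt from top slots
f=lambda x,y:(280+(x+.5)/5-.5,160+(y+.5)/5-.5)
for a,b in [((65,185),(645,177)),((65,294),(645,283)),((68,351),(648,342)),((48,472),(668,466))]:
  p,q=plane(T,f(*a),.04),plane(T,f(*b),.04);print(np.degrees(np.arctan2(*(p-q)[[0,1]])))
```

```text
[ 0.6689 -0.0076  0.126 ] (array([ 0.6687, -0.0081,  0.1941]), np.float64(0.0010542978720403753))
267 [337]
268 [337]
-0.011600892388038355
-0.31566059267787877
-0.11690479210050535
0.2158274121141294
```

View pics/tip.png

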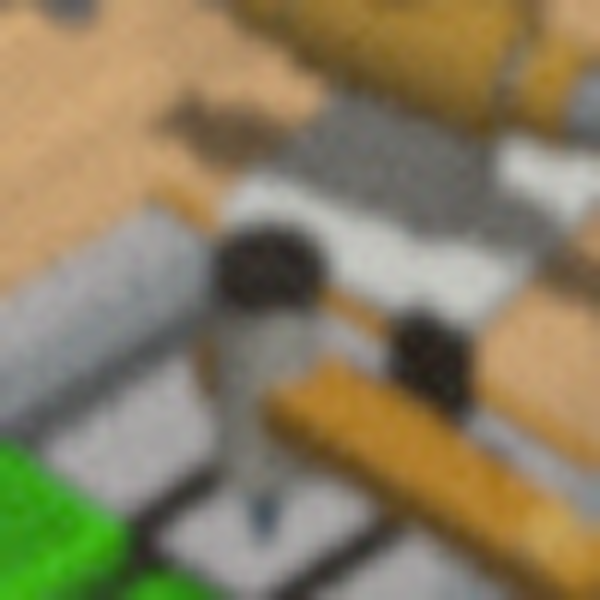

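Request:
send_rows(
  targets=[
    {"grip":1.0,"dx":0,"dy":0.6,"dz":0,"turn":0},
    {"grip":1.0,"dx":0,"dy":0.6,"dz":0,"turn":0},
    {"grip":1.0,"dx":0,"dy":0.4,"dz":0,"turn":0},
    {"grip":1.0,"dx":0,"dy":0,"dz":0,"turn":0},
    {"grip":1.0,"dx":0,"dy":0,"dz":0,"turn":0},
  ],
)

```text
time: 13.25
ee_pos: [0.5372, -0.0188, 0.0985]
orientation: [-0.001, 1.0, 0.001, 0.0]
force: [0.2, 1.0, -1.3]
gripper_width: 0.0179
```

Run:
```python
from h import *
from station import arm
S=pickle.load(open("scene11.pkl","rb"))
print(plane(S,(336.5,270),.126),plane(S,(336.5,269),.126))
s=arm.get_state();print(s["ee_pos"],s["force"])
```

```text
[ 0.67389988 -0.01311113  0.126     ] [ 0.67145477 -0.01057578  0.126     ]
[ 0.53723893 -0.01881252  0.09846741] [ 0.2122696   0.95059384 -1.2547396 ]
```

Request:
send_rows(
  targets=[
    {"grip":1.0,"dx":0,"dy":0.2,"dz":0,"turn":0},
    {"grip":1.0,"dx":0,"dy":0,"dz":0,"turn":0},
  ],
)

```text
time: 13.42
ee_pos: [0.5372, -0.0174, 0.0985]
orientation: [-0.001, 1.0, 0.001, 0.0]
force: [0.5, 1.8, -0.4]
gripper_width: 0.0181
```

Request:
send_rows(
  targets=[
    {"grip":1.0,"dx":0,"dy":0.15,"dz":0,"turn":0},
    {"grip":1.0,"dx":0,"dy":0,"dz":0,"turn":0},
  ],
)

```text
time: 13.58
ee_pos: [0.5372, -0.0159, 0.0985]
orientation: [-0.001, 1.0, 0.001, 0.0]
force: [0.6, 2.7, -1.0]
gripper_width: 0.0179
```

Request:
send_rows(
  targets=[
    {"grip":1.0,"dx":0,"dy":0.1,"dz":0,"turn":0},
    {"grip":1.0,"dx":0,"dy":0,"dz":0,"turn":0},
  ],
)

```text
time: 13.75
ee_pos: [0.5372, -0.0149, 0.0985]
orientation: [-0.001, 1.0, 0.001, 0.0]
force: [1.0, 3.0, -0.5]
gripper_width: 0.0181
```

Request:
send_rows(
  targets=[
    {"grip":1.0,"dx":0,"dy":0.1,"dz":0,"turn":0},
    {"grip":1.0,"dx":0,"dy":0,"dz":0,"turn":0},
  ],
)

```text
time: 13.92
ee_pos: [0.5372, -0.0137, 0.0984]
orientation: [-0.001, 1.0, 0.001, 0.0]
force: [1.2, 3.5, -1.1]
gripper_width: 0.0174
```

Request:
send_rows(
  targets=[
    {"grip":1.0,"dx":0,"dy":0.1,"dz":0,"turn":0},
    {"grip":1.0,"dx":0,"dy":0,"dz":0,"turn":0},
  ],
)

```text
time: 14.08
ee_pos: [0.5372, -0.0125, 0.0984]
orientation: [-0.001, 1.0, 0.001, 0.0]
force: [1.1, 5.7, -0.7]
gripper_width: 0.0182
```

Request:
send_rows(
  targets=[
    {"grip":1.0,"dx":0,"dy":0.1,"dz":0,"turn":0},
    {"grip":1.0,"dx":0,"dy":0,"dz":0,"turn":0},
  ],
)

```text
time: 14.25
ee_pos: [0.5372, -0.0118, 0.0985]
orientation: [-0.001, 1.0, 0.001, 0.0]
force: [0.8, 3.7, -0.8]
gripper_width: 0.0178
```

Request:
send_rows(
  targets=[
    {"grip":1.0,"dx":0,"dy":0.1,"dz":0,"turn":0},
    {"grip":1.0,"dx":0,"dy":0,"dz":0,"turn":0},
  ],
)

```text
time: 14.42
ee_pos: [0.5372, -0.0114, 0.0985]
orientation: [-0.001, 1.0, 0.0, 0.0]
force: [1.7, 2.0, -1.0]
gripper_width: 0.0176
```

Request:
send_rows(
  targets=[
    {"grip":1.0,"dx":0,"dy":0.06,"dz":0,"turn":0},
    {"grip":1.0,"dx":0,"dy":0,"dz":0,"turn":0},
  ],
)

```text
time: 14.58
ee_pos: [0.5372, -0.0112, 0.0985]
orientation: [-0.001, 1.0, -0.0, 0.0]
force: [1.1, 0.7, -1.2]
gripper_width: 0.0177
```

Request:
send_rows(
  targets=[
    {"grip":1.0,"dx":0,"dy":0.06,"dz":0,"turn":0},
    {"grip":1.0,"dx":0,"dy":0,"dz":0,"turn":0},
    {"grip":1.0,"dx":0,"dy":0,"dz":0,"turn":0},
  ],
)

```text
time: 14.83
ee_pos: [0.5372, -0.0109, 0.0985]
orientation: [-0.001, 1.0, -0.0, -0.0]
force: [0.7, -1.4, -1.1]
gripper_width: 0.0181
```

Run:
```python
from h import *
from station import arm,vision
for n in("wrist","scene","top"):
  d=vision.read_camera(n);pickle.dump(d,open(n+"12.pkl","wb"));cv2.imwrite(f"pics/{n}12.png",d["img"][:,:,::-1])
  if n=="scene": cv2.imwrite("pics/s12c.png",cv2.resize(d["img"][200:360,240:440],None,fx=4,fy=3.75,interpolation=cv2.INTER_CUBIC)[:,:,::-1])
  s=arm.get_state();print(s["time"],s["ee_pos"],s["force"],s["gripper_width"])
```

```text
14.8833 [ 0.53721671 -0.01084343  0.09845206] [ 1.69327561 -0.88718498 -1.22621368] 0.017791888530317095
14.9333 [ 0.53720701 -0.01080051  0.09844455] [ 0.73817941 -1.20226144 -1.11245257] 0.01764474761130402
14.9833 [ 0.53722826 -0.01078686  0.0984536 ] [ 1.53509612 -1.60199223 -1.92452304] 0.017921163694477875
```

View pics/s12c.png

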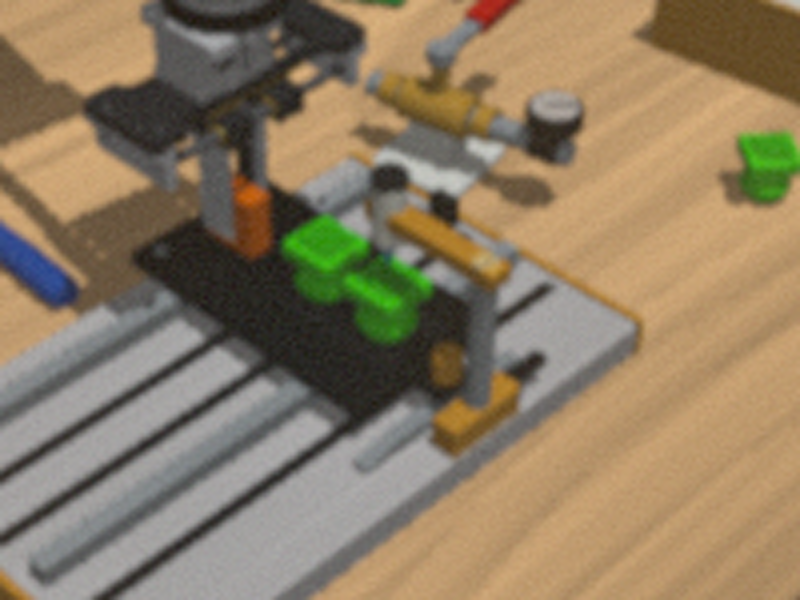

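View pics/wrist12.png

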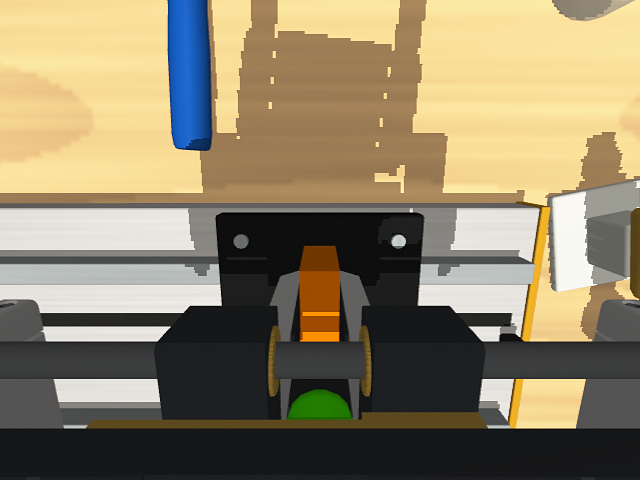

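View pics/top12.png

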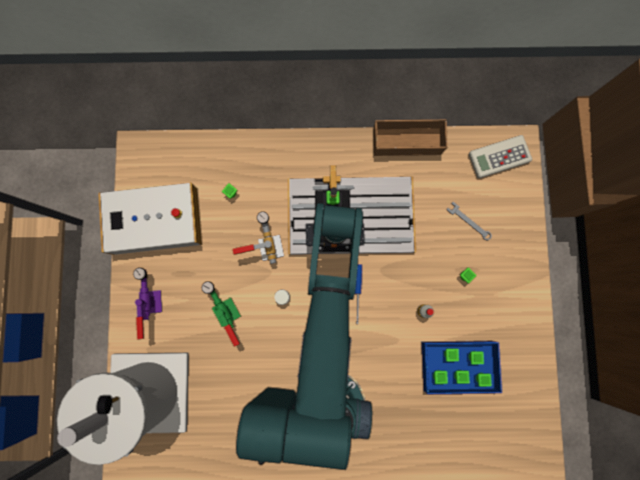

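The spring's pull peaked at about +5.7 N, then crossed zero, leaving only friction (about −1.3 N) at y = −0.0108. That matches the needle's y from the images (−0.0085 to −0.013). The top view shows the lever shut at (243,249) and the other items in place. Handing in.

Run:
```python
from station import arm
s=arm.get_state();print(s["time"],s["ee_pos"],s["force"],s["gripper_width"]);print(arm.sign_off())
```

```text
14.9833 [ 0.53722826 -0.01078686  0.0984536 ] [ 1.53509612 -1.60199223 -1.92452304] 0.017921163694477875
the job is handed in; nothing more can be done
None
```

The job is handed in at 15.0 s: the air valve is shut, and the slide sits in the notch with the fin still pinched.

- **Valve:** I turned the red lever clockwise to its stop before touching the slide. At the end the force rose to about 30 N with no further movement. In the top view the lever's direction changed by about 91°.
- **Slide:** I gripped the orange fin (17.9 mm opening) and slid it towards the needle. Near the end the spring ball pulled the slide in, peaking at about 5.7 N. The pull then fell to only friction, about 1.5 N against the push, with the fin at y = −0.0108 m.
- **Needle check:** The needle's y came out between −0.008 and −0.013 m depending on the view and the pixel picked, so the images fix it only to about 2–3 mm. The force reading is what puts the fin at the notch's centre.
- **Other things on the table:** In the last pictures nothing else appears moved. I judged this by eye and did not measure each item.

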